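Swing the desk lamp over the sorting tray and switch it on

TASK

Push the desk lamp's swing arm round with a fingertip until the lamp head hangs over the middle of the divided sorting tray, then switch the lamp on by pressing down the raised end of the rocker switch on its base. Do not pick up, drag or tip the lamp, and leave the tray, the jigsaw and everything else on the table where they are. Finish clear of everything.

Things in the scene. Friction and masses are not known exactly. Their poses are not given: they have to be found in the camera images.
- lamp: Loose grey desk lamp, about 2.2 kg. Origin: centre of the underside of its slab base (170 mm along its x, 120 mm along its y, 30 mm high); z up. The base's -x end, with the rocker switch, faces roughly the robot; a 22 mm thick upright post stands near the +x end (60 mm from the origin).
- post_top (a point): On the lamp: the hinge axis (vertical, through the post) at the mid-height of the swing arm, 200 mm above the table; fixed to the lamp body, at x = +60 mm in its frame. The hub there is 34 mm across and its top is 12 mm higher.
- swing_arm (a joint): Angle of the level swing arm about the post: 0 along the lamp's -x (over the base, towards the robot), growing anticlockwise seen from above (head towards the lamp's -y); stops at -1.5 and 1.5. The arm is a bar 16 mm wide and high, its middle 200 mm above the table, reaching 212 mm from the axis. Hinge friction 0.12 N m (1 N at 120 mm); it stays where it is left.
- lamp_head (a point): Centre of the underside of the lamp head: a round shade 90 mm across under the arm, 200 mm from the hinge axis, its underside 160 mm above the table. Between the hub and the shade the arm is bare (17 to 155 mm from the axis).
- rocker_pivot (a point): On the lamp: pivot of the black rocker switch, 45 mm from the lamp's origin along its -x, 39 mm above the table. The rocker is a shallow V, 44 mm along the lamp's x, 26 mm wide. Off, its half on the -x side (towards the robot, away from the post) is raised by 0.4 rad, the outer end about 50 mm above the table; fully pressed that half is level, its top about 42 mm above the table.
- rocker (a joint): Rocker switch angle: 0 off (as it starts), 0.4 fully on (the robot-side half pressed down level). Takes about 1 to 2 N on the raised end; no spring, it stays where it is left.
- tray_mid (a point): Centre of the underside of the red plastic sorting tray: 120 mm by 150 mm (its x and y), 25 mm high, four compartments, loose puzzle pieces lying in it. It lies to the left or the right of the lamp, 185 to 220 mm from the hinge axis, 0.9 to 1.25 rad to one side of the lamp's -x.
- tray: The same tray (about 0.35 kg, loose), same origin. Not to be moved.
- jigsaw: Flat wooden board with a part-made jigsaw, 120 by 150 mm, 13 mm high, on the other side of the lamp; origin at the centre of its underside. Not to be moved.
- mug: White ceramic mug, 80 mm across, 90 mm high, on the coaster behind the tray or the jigsaw; origin at the centre of its foot. Not to be moved.
- coaster: Round cork coaster 96 mm across, 6 mm thick; origin at the centre of its underside. Not to be moved.
- tape: Steel tape measure standing in front of the lamp, 66 by 36 by 58 mm high; origin at the centre of its underside. Not to be moved.
- pawn: Turned wooden game pawn, 32 mm across, 53 mm high, behind the lamp; origin at the centre of its foot. Not to be moved.
- die: Blank wooden die, 22 mm, beside the tape measure; origin at the centre of its underside. Not to be moved.

How it is judged (in metres and radians):
On the way, in this order (a step that is already met when the one before it is completed fails the run):
1. the lamp head hangs over the middle of the tray, the lamp still off (horizontal distance between lamp_head and tray_mid below 0.035 m and value of joint rocker below 0.1 rad), for 0.2 s.
2. then the rocker is pressed on, the head still over the tray (horizontal distance between lamp_head and tray_mid below 0.035 m and value of joint rocker above 0.3 rad), for 0.2 s.
At the end, for the whole second after the job is handed in: The centre of the lamp head is within 35 mm horizontally of the centre of the tray, the rocker is on (above 0.3 rad), the arm is at rest, and the lamp stands upright on the table; nothing else has been moved (all of step 2 and velocity of joint swing_arm between -0.05 and 0.05 rad/s and angle between lamp's own z axis and vertical below 0.05 rad and height (world z) of lamp below 0.005 m and linear speed of lamp below 0.02 m/s); the robot touches nothing.
It fails at once if the lamp was dragged, lifted or carried (over 20 mm) (distance of lamp from where it was at the start of the episode above 0.02 m).
It fails at once if the lamp was tipped (angle between lamp's own z axis and vertical above 0.1 rad).
It fails at once if the tray was moved or lifted (over 12 mm) (distance of tray from where it was at the start of the episode above 0.012 m).
It fails at once if the jigsaw was moved (over 12 mm) (distance of jigsaw from where it was at the start of the episode above 0.012 m).
It fails at once if the mug, coaster, tape measure, pawn or die was moved (over 15 mm) (distance of any of mug, coaster, tape, pawn, die from where it was at the start of the episode above 0.015 m).
It also fails if it takes over 48 s, if anything falls off the work surface, if the arm or the gripper's body presses on something with over 40 N, if the wrist force passes 120 N, or if a joint passes its speed limit or range.

ROBOT

A 6-joint arm with a two-finger parallel gripper is mounted at the origin on the work surface. World frame = base frame: x ahead of the robot, y to its left, z up, the work surface at z = 0. Lengths are in mm, angles in degrees, forces in N, time in s.
With the tool pointing down it reaches from about 375 to 750 mm from the base axis. Payload 9 kg.
Tool frame: the origin (TCP) lies midway between the tips of the shut fingers; the grasp point (between the pads) lies 19 mm behind it; z points along the fingers, y is the direction in which the jaws open and shut (so a half turn about z gives the same grasp; the last joint's range is limited). The gripper opens to 85 mm and grips with 20 to 120 N. Pads are 22 mm wide; open, the fingers measure 114 mm over their backs; the gripper's body (76 mm by 85 mm) begins 54 mm behind the grasp point. The pads swing forward as they close: fully open they stand 13 mm farther back than shut.
Start: joints at [-84.208, 5.964, 5.575, 89.605, 0, 77.527], TCP at [188.067, -569.799, 198.831] pointing down, gripper open.
Joint ranges: [-171.21, 171.21], [-48.23, 106.86], [-62.78, 66.21], [-105.2, 120.99], [-86.42, 89.51], [-180, 180]. Speed limits (degrees/s): [127.2, 127.2, 147.25, 180, 180, 180].

INTERFACE

Orientations are given as [roll, pitch, yaw] about the fixed x, y, z axes, in that order (R = Rz(yaw) Ry(pitch) Rx(roll)).
In Python, from workcell import r gives the robot as it stands. Calls block until the motion is done:
- r.movep(position, orientation): joint-space move of the TCP to a pose.
- r.move_l(position, frame=None, feed=150, contact_N=None): straight line of the TCP; frame=None keeps the orientation; feed is the mean speed in mm/s. With contact_N (N) it stops when the force on the tool has changed by that much, and returns True; else False.
- r.goto_joints(angles): joint-space move.
- r.gripper_open() and r.close_gripper(): open the fingers fully, or close them until they stop; the grip force is fixed at half the most.
- r.sleep(seconds).
- r.ik(position, orientation): joint angles nearest the present ones, or None.
- r.read_camera(name): name is "scene" or "top" or "wrist"; returns a dict with "image" (480x640x3 uint8, blue, green, red), "camera_matrix" (3x3 intrinsics, pixels), "origin" and "attitude" of the camera in the world; the wrist camera has in their place "hand_eye" (4x4, takes a point from camera to tool coordinates, whose origin is the TCP and whose axes are the flange's). Camera axes: x right, y down, z forward; pixel columns grow to the right and rows downward; lengths in mm; the calibration is good to about 2 mm. A picture is of the moment at which its call begins: read the wrist's pose just before it. There is no depth.
A pose or a line that the arm cannot do raises r.MotionError and nothing moves.
- r.finish_job(): hands the job in, once; it reports no verdict.
Readings, each from a call of its own:
- r.read_clock(): time.
- r.read_qpos(): joint angles.
- r.read_dq(): joint speeds.
- r.read_effort(): joint torques, N m.
- r.read_tool_pos(): TCP position.
- r.read_eef_rot(): TCP orientation.
- r.read_wrist_force(): force on the tool from outside, world axes, zero at the start.
- r.read_moment(): the same for the moment, N m.
- r.read_width(): finger opening in mm.
Only numpy, scipy, OpenCV 4.12 (cv2) and the standard library are available. Lean on these libraries where they do the work, as an engineer would, in place of code of your own. Each camera call takes 0.05 s, during which the arm holds its last target.

## Working session

There is one attempt and no reset: what is moved stays moved. The work goes in short steps, each a Python script; the robot and the scene stay as the last script left them, time stands still between calls to the robot, and variables do not carry over. Pictures are saved under pics/ and viewed, and the job is handed in when it is done.

```bash
mkdir -p pics; ls; python3 - <<'E'
from workcell import r
import cv2
for n in("scene","top"):
    c=r.read_camera(n); cv2.imwrite(f"pics/{n}0.png",c["image"]); print(n,c["camera_matrix"],c["origin"],c["attitude"])
print(r.read_clock())
E
```

```text
pics
scene [[522.54221932   0.         310.92234846]
 [  0.         522.54221932 233.47649834]
 [  0.           0.           1.        ]] [960.63948279 555.36562617 621.64321263] [-1.25130920e+02  6.27504379e-03  1.41775695e+02]
top [[490.41623697   0.         320.64755466]
 [  0.         490.41623697 234.1808455 ]
 [  0.           0.           1.        ]] [399.28650756  15.42786066 858.2937174 ] [-1.66839895e+02 -1.03288024e-01 -8.17892994e+01]
0.1
```

View pics/scene0.png

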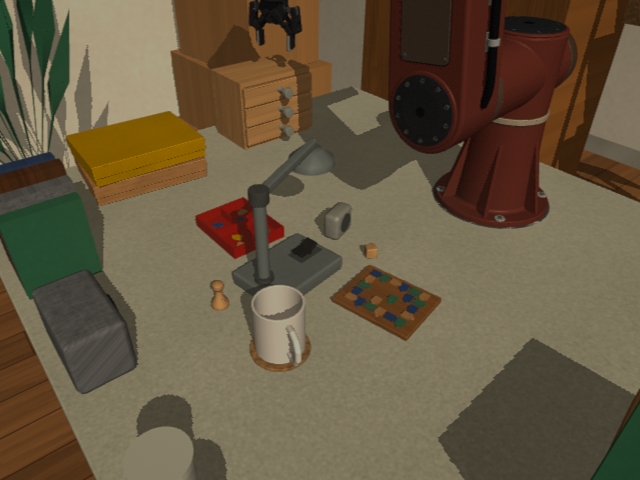

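View pics/top0.png

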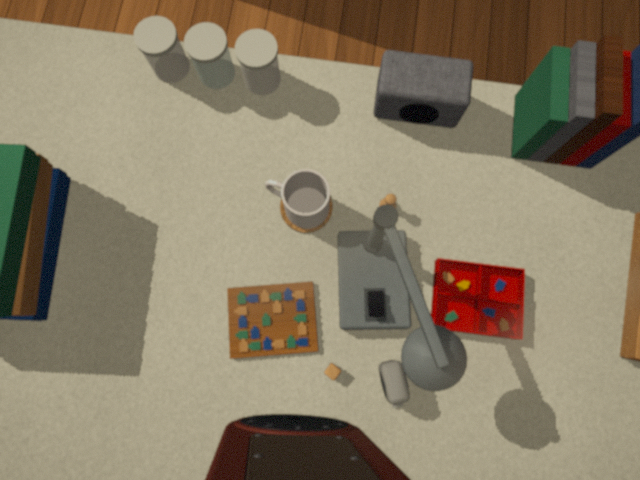

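The top view shows the robot at the bottom. The hub is near (386,216), the shade near (434,358), the red tray at 435–525 × 260–338, the base at 338–410 × 232–328 and the rocker near (376,303). I'll zoom in next to measure.

```bash
cat > h.py <<'E'
import numpy as np, cv2
from scipy.spatial.transform import Rotation as Ro
def ray(c,px):
    K=c["camera_matrix"]; R=Ro.from_euler("xyz",c["attitude"],degrees=True).as_matrix()
    d=R@np.linalg.inv(K)@np.array([px[0],px[1],1.]); return np.array(c["origin"]),d
def plane(c,px,z):
    o,d=ray(c,px); return o+d*(z-o[2])/d[2]
def proj(c,P):
    R=Ro.from_euler("xyz",c["attitude"],degrees=True).as_matrix()
    q=c["camera_matrix"]@(R.T@(np.array(P)-c["origin"])); return q[:2]/q[2]
def tri(c1,p1,c2,p2):
    o1,d1=ray(c1,p1);o2,d2=ray(c2,p2)
    s=np.linalg.lstsq(np.c_[d1,-d2],o2-o1,rcond=None)[0]
    a=o1+s[0]*d1;b=o2+s[1]*d2; return (a+b)/2,np.linalg.norm(a-b)
def redmask(im):
    h=cv2.cvtColor(im,cv2.COLOR_BGR2HSV)
    return ((h[...,1]>170)&((h[...,0]<6)|(h[...,0]>174))&(h[...,2]>60)).astype(np.uint8)*255
E
python3 - <<'E'
from h import *; from workcell import r
t=r.read_camera("top"); s=r.read_camera("scene")
m=redmask(t["image"]); m[:225]=0; m[:,:425]=0; m[360:]=0; m[:,560:]=0
cs=max(cv2.findContours(m,cv2.RETR_EXTERNAL,cv2.CHAIN_APPROX_SIMPLE)[0],key=cv2.contourArea)
rect=cv2.minAreaRect(cs); print(rect)
b=cv2.boxPoints(rect)
P=np.array([plane(t,p,25) for p in b]); print(P.round(1),P.mean(0)); print([np.linalg.norm(P[i]-P[i-1]) for i in range(4)])
cv2.imwrite("pics/z1.png",cv2.resize(t["image"][195:395,330:530],None,fx=3,fy=3,interpolation=cv2.INTER_CUBIC))
cv2.imwrite("pics/z2.png",cv2.resize(s["image"][130:310,190:390],None,fx=3,fy=3,interpolation=cv2.INTER_CUBIC))
E
```

```text
((477.8536682128906, 298.3171081542969), (92.09990692138672, 69.79273986816406), 6.34019136428833)
[[ 458.9 -159.1   25. ]
 [ 578.1 -161.3   25. ]
 [ 582.9 -318.6   25. ]
 [ 464.1 -311.5   25. ]] [ 520.9924029  -237.62931471   25.        ]
[np.float64(152.43745748764871), np.float64(119.22870624252486), np.float64(157.37848808134444), np.float64(119.06335667176327)]
```

View pics/z1.png

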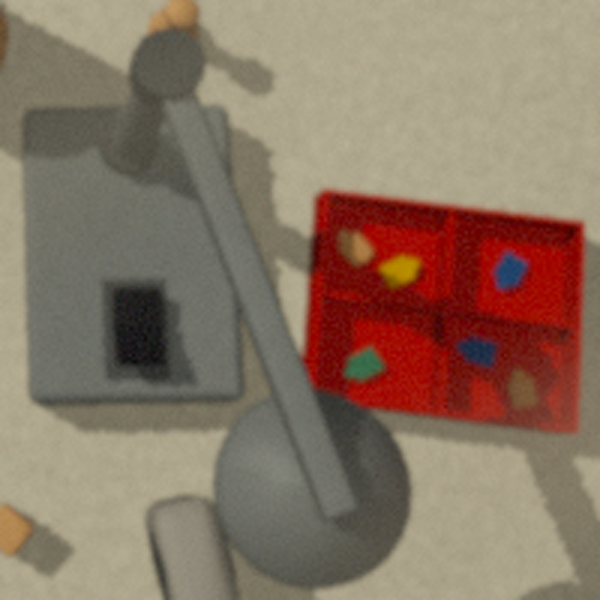

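View pics/z2.png

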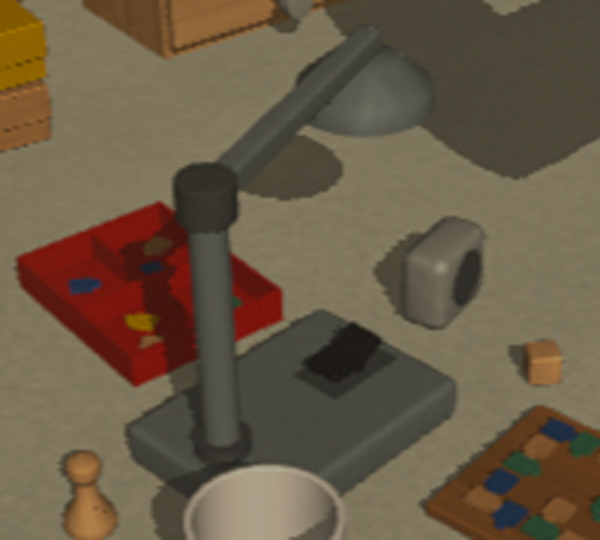

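```bash
python3 - <<'E'
from h import *; from workcell import r
t=r.read_camera("top"); s=r.read_camera("scene")
Z=lambda x,y:(330+(x+.5)/3-.5,195+(y+.5)/3-.5)
S=lambda x,y:(190+(x+.5)/3-.5,130+(y+.5)/3-.5)
T=np.array([plane(t,Z(*p),25) for p in[(320,192),(583,223),(578,431)]]);print("tray",T.round(1),(T[0]+T[2])/2,np.linalg.norm(T[1]-T[0]),np.linalg.norm(T[2]-T[1]))
Ts=np.array([plane(s,S(*p),25) for p in[(18,262),(160,204),(281,292),(137,352)]]);print("tray scene",Ts.round(1),Ts.mean(0))
B=np.array([plane(t,Z(*p),30) for p in[(24,110),(30,400),(242,398),(229,108)]]);print("base",B.round(1),B.mean(0),[np.linalg.norm(B[i]-B[i-1]) for i in range(4)])
Bs=np.array([plane(s,S(*p),30) for p in[(128,427),(322,311),(456,383)]]);print("base sc",Bs.round(1),[np.linalg.norm(Bs[i]-Bs[i-1]) for i in range(3)], (Bs[0]+Bs[2])/2)
print("hub top",plane(t,Z(167,63),212), "scene",plane(s,S(206,180),212),tri(t,Z(167,63),s,S(206,180)))
print("arm end",plane(t,Z(337,510),208),"scene",plane(s,S(367,35),208))
print("shade",plane(t,Z(313,489),165))
print("rocker",plane(t,Z(139,328),42), plane(s,S(343,353),42))
for n,p,z in[("tape",(190,530),58),("die",(10,530),22)]:print(n,plane(t,Z(*p),z))
print("mug",plane(t,(306,193),90))
E
```

```text
tray [[ 578.  -162.    25. ]
 [ 581.6 -312.7   25. ]
 [ 464.3 -315.7   25. ]] [ 521.13065953 -238.86024239   25.        ] 150.76468947357623 117.3388467535193
tray scene [[ 587.3 -305.7   25. ]
 [ 468.7 -310.7   25. ]
 [ 465.7 -163.2   25. ]
 [ 577.5 -165.    25. ]] [ 524.79111266 -236.16204009   25.        ]
base [[ 600.4   13.1   30. ]
 [ 437.4  -12.5   30. ]
 [ 455.2 -128.5   30. ]
 [ 618.6 -104.3   30. ]] [527.91759671 -58.06775242  30.        ] [np.float64(118.78624412980363), np.float64(165.066543388894), np.float64(117.4213194870755), np.float64(165.20110137530168)]
base sc [[ 624.1  -98.2   30. ]
 [ 461.6 -122.6   30. ]
 [ 443.2   -9.9   30. ]] [np.float64(201.33292791603046), np.float64(164.31606361613572), np.float64(114.1763576627326)] [533.66350125 -54.05913319  30.        ]
hub top [587.37244144 -47.8716137  212.        ] scene [591.47979769 -44.87026356 212.        ] (array([588.64048823, -48.50813752, 209.1366173 ]), np.float64(1.0807130279316177))
arm end [ 402.1271419  -142.60148003  208.        ] scene [ 413.50536496 -136.18732175  208.        ]
shade [ 410.01029579 -141.37762324  165.        ]
rocker [484.09320171 -66.35974825  42.        ] [488.74697809 -64.66543426  42.        ]
tape [ 381.65200617 -103.59470433   58.        ]
die [366.77678292 -11.3022255   22.        ]
mug [642.52676227  73.41192446  90.        ]
```

Both views agree to about 5 mm. The hub is near (589,-47) with the lamp yawed about 8.9°, and the tray centre is near (523,-238). That puts the tray 202 mm from the hinge at 1.08 rad, inside the stated range. The arm is now at world angle 207° and needs to reach 251°. Next I check IK and then push.

```bash
cat >> h.py <<'E'
H=np.array([589.5,-46.7]); TR=np.array([523.,-237.5]); RP=np.array([486.,-63.5])
def pose(th,off,rr=105,z=184):  # th deg: arm world angle; off: tcp offset clockwise of arm axis
    a=np.radians(th); u=np.array([np.cos(a),np.sin(a)]); n=np.array([-u[1],u[0]])
    p=H+rr*u-off*n; return [p[0],p[1],z],[180,0,th-90-180]
E
python3 - <<'E'
from h import *; from workcell import r
print(r.read_eef_rot(),r.read_width())
for th in(207,230,251):
  for d in (0,180):
    p,o=pose(th,19); o[2]=(o[2]+d+180)%360-180
    q=r.ik(p,o); print(th,np.round(p),o, None if q is None else np.round(q,1))
E
```

```text
[-1.79976754e+02 -5.70427583e-03  1.82668786e+01] 85.43755206675132
207 [487. -77. 184.] [180, 0, -63] [ -24.3  -12.9  -14.1   88.8    0.  -141.3]
207 [487. -77. 184.] [180, 0, 117] [-24.3 -12.9 -14.1  88.8   0.   38.7]
230 [ 507. -115.  184.] [180, 0, -40] [ -27.2   -8.1   -9.9   88.2    0.  -167.2]
230 [ 507. -115.  184.] [180, 0, 140] [-27.2  -8.1  -9.9  88.2   0.   12.8]
251 [ 537. -140.  184.] [180, 0, -19] [-28.1  -2.   -4.1  87.9   0.  170.9]
251 [ 537. -140.  184.] [180, 0, 161] [-28.1  -2.   -4.1  87.9   0.   -9.1]
```

```bash
python3 - <<'E'
from h import *; from workcell import r
r.close_gripper()
p=np.array(r.read_tool_pos()); r.move_l([p[0],p[1],330],feed=200)
p,o=pose(207,45,z=330); o[2]+=180
r.movep(p,o); print(r.read_clock(),r.read_tool_pos(),r.read_width())
p[2]=184; r.move_l(p,feed=120,contact_N=6)
print(r.read_clock(),r.read_tool_pos(),r.read_wrist_force())
for n in("scene","top"): 
    cv2.imwrite(f"pics/{n}1.png",r.read_camera(n)["image"])
E
```

```text
3.9917 [475.55023007 -54.99796104 329.81738487] -0.11884243474435949
5.3583 [475.91437907 -54.44616888 184.82763621] [-0.42575545 -0.63850973  0.30231362]
```

View pics/scene1.png

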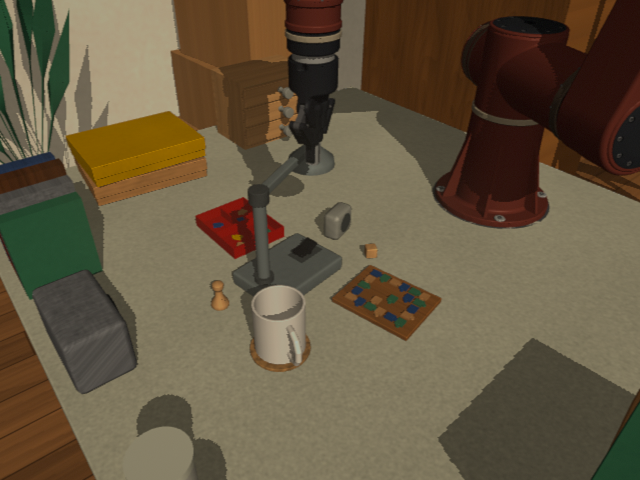

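View pics/top1.png

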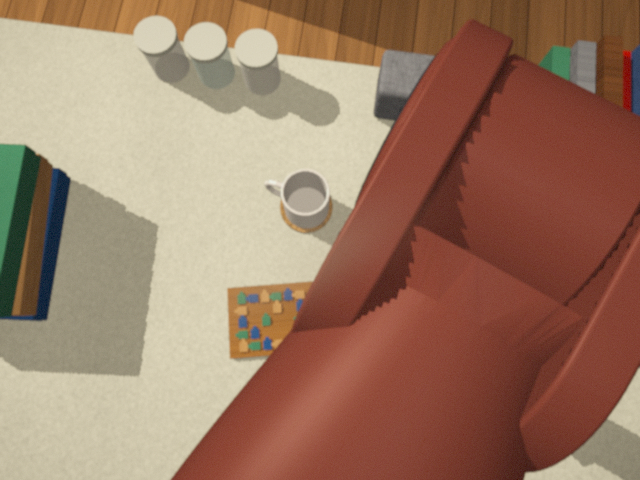

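The fingertip, near (311,160) in the scene view, is beside the arm and clear of it. I'll push along the arc in small steps.

```bash
python3 - <<'E'
from h import *; from workcell import r
f0=np.array(r.read_wrist_force())
for th,off in [(207,28)]+[(t,19) for t in np.linspace(208,250,11)]:
    p,o=pose(th,off); o[2]+=180
    r.move_l(p,frame=o,feed=40)
    print(round(th),np.round(np.array(r.read_wrist_force())-f0,1))
r.sleep(.3)
cv2.imwrite("pics/scene2.png",r.read_camera("scene")["image"]); print(r.read_clock())
E
```

```text
207 [ 0.2  1.5 -1.3]
208 [-0.5  1.1 -0.7]
212 [-0.1  0.9 -1.1]
216 [-1.1  1.5 -1.6]
221 [ 0.1  0.4 -0.6]
225 [0.2 1.2 0.1]
229 [-0.4  0.2 -0.6]
233 [ 0.2  1.1 -0. ]
237 [ 0.7  0.7 -0.7]
242 [-0.1  0.2 -0.9]
246 [-0.5  0.8  0.2]
250 [ 0.2  1.8 -1. ]
10.225
```

View pics/scene2.png

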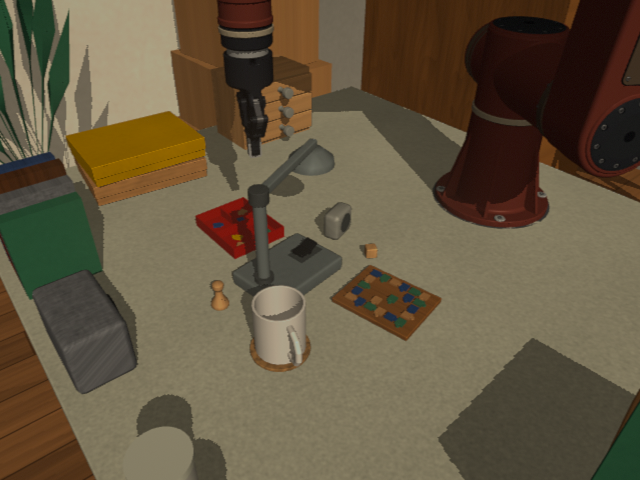

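The arm hasn't moved: it is still at (290,165) in the scene view, with the fingertip beyond it at (253,152). Before acting, I'll compare where the calibration puts the TCP with what the picture shows.

```bash
python3 - <<'E'
from h import *; from workcell import r
s=r.read_camera("scene"); p=r.read_tool_pos(); print(r.read_clock(),p,r.read_eef_rot(),r.read_qpos(),r.read_width())
print("tcp proj",proj(s,p)); print("start-tcp proj",proj(s,[475.9,-54.4,184.8]))
for n,P in [("hubtop",[*H,212]),("armend",[406,-140,208])]: print(n,proj(s,P))
cv2.imwrite("pics/z3.png",cv2.resize(s["image"][60:240,190:390],None,fx=3,fy=3,interpolation=cv2.INTER_CUBIC))
im=cv2.imread("pics/scene1.png"); cv2.imwrite("pics/z4.png",cv2.resize(im[60:240,190:390],None,fx=3,fy=3,interpolation=cv2.INTER_CUBIC))
E
```

```text
10.275 [ 535.68790521 -138.81947376  184.03954514] [-1.79999598e+02  3.85874268e-03  1.59982352e+02] [-2.80725065e+01 -2.35090262e+00 -4.43780705e+00  8.79092186e+01
  1.43082405e-04 -8.05485868e+00] -0.3190260684502131
tcp proj [256.17995455 172.09854901]
start-tcp proj [313.02153185 179.96545107]
hubtop [258.74751698 188.79643437]
armend [313.90744064 139.55018541]
```

View pics/z3.png

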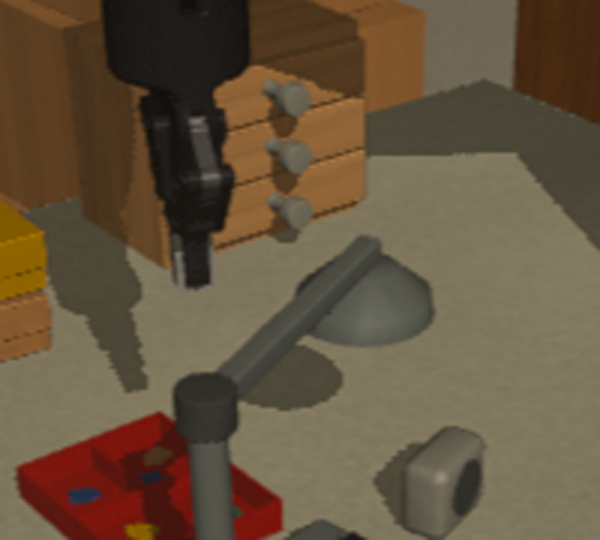

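View pics/z4.png

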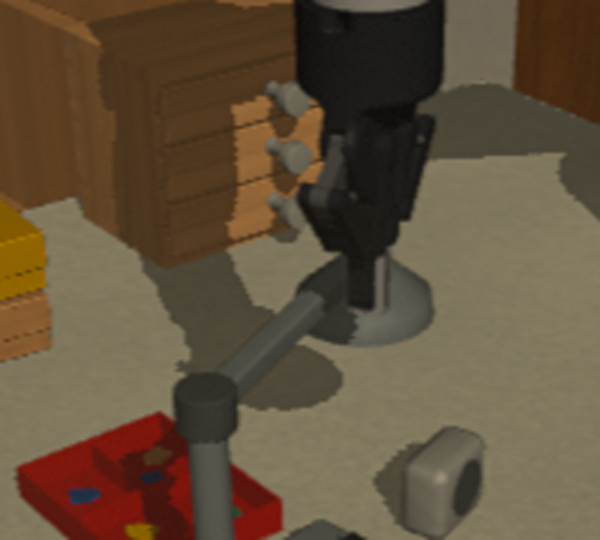

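The scene view shows the fingertip about 16 px higher than the reported TCP projects. The same offset (about 17 px) was there at the start of the push. So either the real tip is higher than reported and passed over the arm, or the calibration is off. I'll check against the start picture and the wrist camera before going on.

```bash
python3 - <<'E'
from h import *; from workcell import r
s=r.read_camera("scene")
print("start tcp proj",proj(s,[188.07,-569.8,198.8]),"z+13",proj(s,[188.07,-569.8,211.8]))
im=cv2.imread("pics/scene0.png"); cv2.imwrite("pics/z5.png",cv2.resize(im[0:120,200:350],None,fx=4,fy=4,interpolation=cv2.INTER_CUBIC))
# which height under the TCP xy matches the observed tip pixel
for tip,xy in[((255,155.8),(535.7,-138.8)),((311.5,162.5),(475.9,-54.4))]:
    print([(z,proj(s,[*xy,z]).round(1).tolist()) for z in(190,200,210,215,220)],"obs",tip)
p=r.read_tool_pos();o=r.read_eef_rot();w=r.read_camera("wrist")
print(w["hand_eye"],w["camera_matrix"])
T=np.array(w["hand_eye"]);R=Ro.from_euler("xyz",o,degrees=True).as_matrix()
for n,P in[("hubtop",[*H,212]),("tray c",[*TR,25]),("base -x corner",[455.2,-126,30]),("tcp",p)]:
    q=np.linalg.inv(T)@np.r_[R.T@(np.array(P)-p),1]; q=w["camera_matrix"]@q[:3]; print(n,q[:2]/q[2],q[2])
cv2.imwrite("pics/w1.png",w["image"])
E
```

```text
start tcp proj [276.57306244  64.87581841] z+13 [276.38212797  59.82514904]
[(190, [256.0, 169.1]), (200, [255.6, 163.9]), (210, [255.3, 158.7]), (215, [255.1, 156.1]), (220, [254.9, 153.5])] obs (255, 155.8)
[(190, [313.0, 177.3]), (200, [313.0, 172.0]), (210, [313.1, 166.8]), (215, [313.1, 164.1]), (220, [313.1, 161.4])] obs (311.5, 162.5)
[[ 2.40629100e-04 -9.50087683e-01 -3.11982910e-01  7.91559449e+01]
 [ 9.99999961e-01  1.84805805e-04  2.08496585e-04 -8.50317695e-02]
 [-1.40433785e-04 -3.11982948e-01  9.50087691e-01 -1.75544983e+02]
 [ 0.00000000e+00  0.00000000e+00  0.00000000e+00  1.00000000e+00]] [[346.60859471   0.         324.00336898]
 [  0.         346.60859471 240.31963994]
 [  0.           0.           1.        ]]
hubtop [537.05301494 336.16735106] 170.86422079821065
tray c [227.72629848 231.93159361] 349.36306846107095
base -x corner [306.87824739 125.4702111 ] 312.84612502447027
tcp [324.07818711 277.31601402] 191.47844697044093
```

View pics/w1.png

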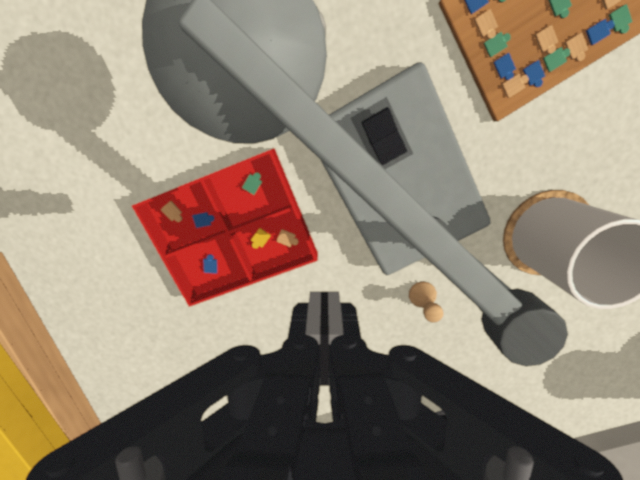

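View pics/z5.png

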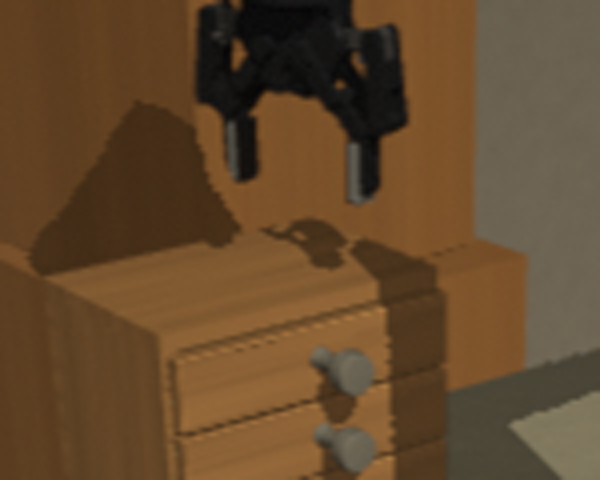

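The cause is clear. The wrist camera's projections of the hub (537,336) and tray centre (228,232) land where they appear, so the arm pose and my measured points are right. Three views put the real fingertips about 30 mm behind the reported TCP: about 215 mm height in the scene view for both poses, about the same in the start picture, and row 293 instead of 277 in the wrist view. So the tip swept over the arm without touching it. I'll repeat the push 32 mm lower, with the tip at about 182 mm, and check for contact.

```bash
echo 'TIP=30' >> h.py; python3 - <<'E'
from h import *; from workcell import r
p=np.array(r.read_tool_pos()); r.move_l([p[0],p[1],230],feed=200)
p,o=pose(207,45,z=230); o[2]+=180
r.move_l(p,frame=o,feed=150)
f0=np.array(r.read_wrist_force())
p[2]=152; print("contact",r.move_l(p,feed=100,contact_N=6)); print(r.read_clock(),r.read_tool_pos(),np.round(np.array(r.read_wrist_force())-f0,1))
s=r.read_camera("scene"); cv2.imwrite("pics/z6.png",cv2.resize(s["image"][60:240,190:390],None,fx=3,fy=3,interpolation=cv2.INTER_CUBIC))
E
```

```text
contact False
12.5917 [475.88319927 -54.45572073 152.71377246] [-0.5 -1.1  0.4]
```

View pics/z6.png

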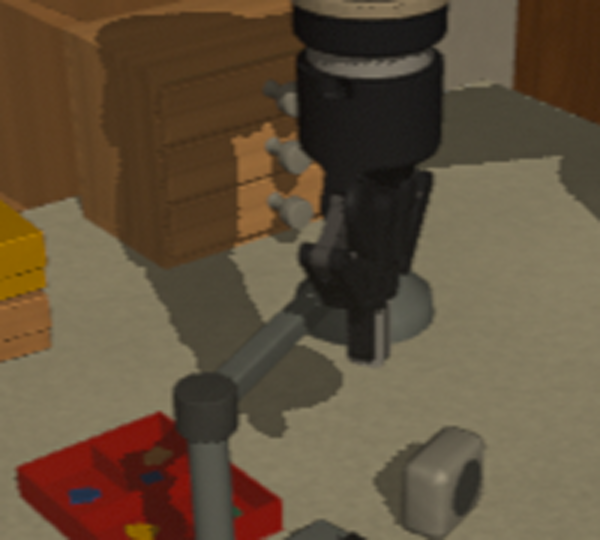

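The tip is now at (312,180), which matches a height of about 183 mm, beside the bar. I'll push in two stages and look between them.

```bash
python3 - <<'E'
from h import *; from workcell import r
f0=np.array(r.read_wrist_force())
for th,off in [(207,28)]+[(t,19) for t in np.linspace(208,225,5)]:
    p,o=pose(th,off,z=152); o[2]+=180
    r.move_l(p,frame=o,feed=40)
    print(round(th),np.round(np.array(r.read_wrist_force())-f0,1))
s=r.read_camera("scene"); cv2.imwrite("pics/z7.png",cv2.resize(s["image"][60:260,190:390],None,fx=3,fy=3,interpolation=cv2.INTER_CUBIC)); print(r.read_clock())
E
```

```text
207 [-0.3  0.6 -1.5]
208 [-1.1  0.1 -1.5]
212 [-0.4  0.8 -0.7]
216 [ 0.6  0.4 -1. ]
221 [-0.6  0.5 -1.1]
225 [-0.8 -0.1  0.3]
15.0917
```

View pics/z7.png

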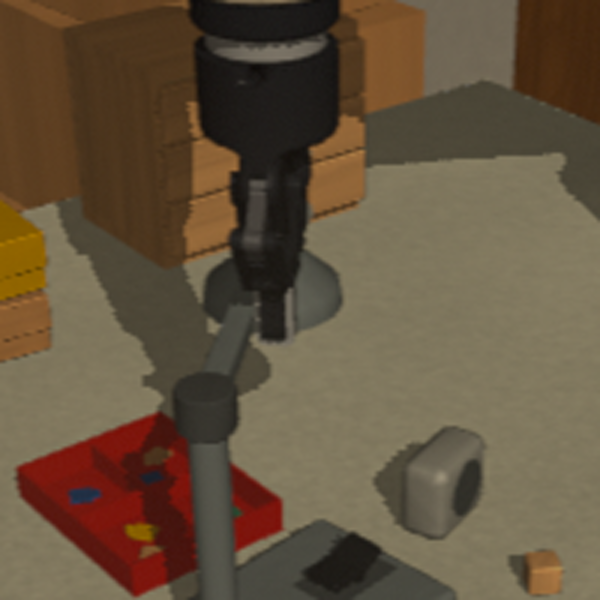

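The arm now swings with the finger: the shade moved from (365,300) to (272,290) in the zoomed view, and the base hasn't moved. I'll carry on to the tray direction.

```bash
python3 - <<'E'
from h import *; from workcell import r
for th in np.linspace(229,250.5,6):
    p,o=pose(th,19,z=152); o[2]+=180
    r.move_l(p,frame=o,feed=40)
r.sleep(.3)
p,o=pose(250.5,40,z=152); r.move_l(p,feed=80)
s=r.read_camera("scene"); cv2.imwrite("pics/z8.png",cv2.resize(s["image"][60:260,190:390],None,fx=3,fy=3,interpolation=cv2.INTER_CUBIC))
p[2]=250; r.move_l(p,feed=200)
P=np.array(r.read_tool_pos());o=r.read_eef_rot();w=r.read_camera("wrist"); cv2.imwrite("pics/w2.png",w["image"])
print(r.read_clock(),P.tolist(),o.tolist())
E
```

```text
18.625 [516.7471098614149, -132.3194163093842, 248.93972106687744] [179.99017189073464, -0.05543849864101278, 160.49780338045582]
```

View pics/z8.png

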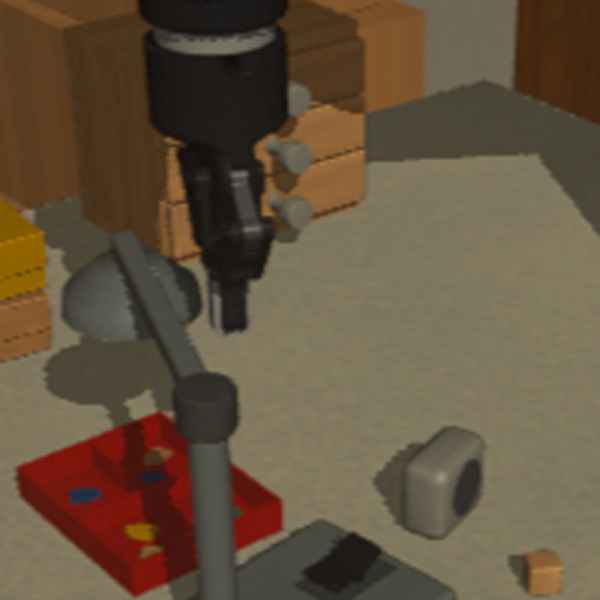

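View pics/w2.png

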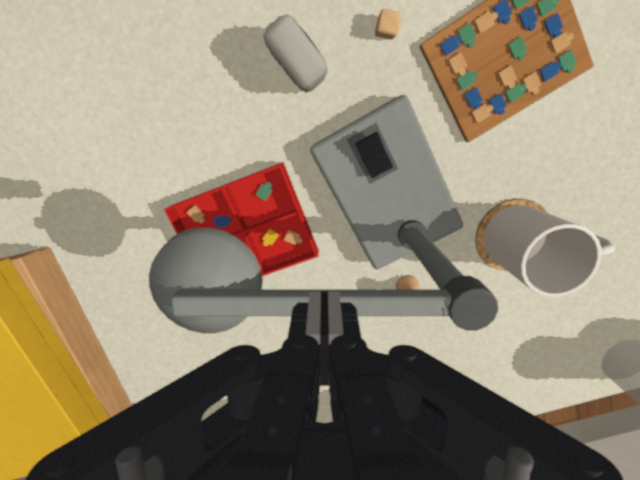

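```bash
cat >> h.py <<'E'
def wcam(w,P,o):
    M=np.eye(4);M[:3,:3]=Ro.from_euler("xyz",o,degrees=True).as_matrix();M[:3,3]=P
    X=M@np.array(w["hand_eye"]); return dict(camera_matrix=w["camera_matrix"],origin=X[:3,3],attitude=Ro.from_matrix(X[:3,:3]).as_euler("xyz",degrees=True))
E
python3 - <<'E'
from h import *; from workcell import r
s=r.read_camera("scene");P=np.array(r.read_tool_pos());o=r.read_eef_rot();w=r.read_camera("wrist");c=wcam(w,P,o)
S=lambda x,y:(190+(x+.5)/3-.5,60+(y+.5)/3-.5)
ew=plane(c,(173,304),208); es=plane(s,S(124,240),208); hw=plane(c,(471,304),212)
print("end wrist",ew,"scene",es,"hub wrist",hw,"shade ctr wrist",plane(c,(206,280),165))
tc=np.mean([plane(c,p,25) for p in[(166,210),(284,163),(318,254)]][::2],0);print("tray wrist (opp corners)",tc, np.linalg.norm(plane(c,(166,210),25)-plane(c,(318,254),25)))
print("rocker wrist",plane(c,(374,152),42))
for e,h in((ew,hw[:2]),(ew,H),(es,H)):
    u=e[:2]-h; L=np.linalg.norm(u);hd=h+u/L*200; print("len",L,"ang",np.degrees(np.arctan2(u[1],u[0]))%360,"head",hd,"miss",np.linalg.norm(hd-TR))
E
```

```text
end wrist [ 517.05486093 -243.91547265  208.        ] scene [ 526.58226247 -234.37847637  208.        ] hub wrist [583.68259188 -49.35495871 212.        ] shade ctr wrist [ 521.35135859 -235.96215946  165.        ]
tray wrist (opp corners) [ 522.75484048 -236.77214886   25.        ] 186.82389278196646
rocker wrist [483.33409885 -63.61376307  42.        ]
len 205.65273670284358 ang 251.09610472400755 head [ 518.88624439 -238.56762571] miss 4.250036452575315
len 210.10054932184124 ang 249.82969500197552 head [ 520.53764907 -234.43437126] miss 3.932079811911394
len 197.94406328445504 ang 251.4666767419851 head [ 525.92877034 -236.32779005] miss 3.154642908985971
```

The head is 3–4 mm from the tray centre by both cameras, and the rocker pivot is at about (485,-63.5) in all views. Next I press the raised end 17 mm out from the pivot, feeling for contact on the way down.

```bash
python3 - <<'E'
from h import *; from workcell import r
a=np.radians(8.9); q=np.array([485,-63.5])-17*np.array([np.cos(a),np.sin(a)])
best=min((y for y in(8.9,-171.1) if r.ik([*q,250],[180,0,y]) is not None),key=lambda y:np.abs(np.array(r.ik([*q,250],[180,0,y]))-r.read_qpos()).sum())
print(q,best)
r.movep([*q,250],[180,0,best])
print("c1",r.move_l([*q,40],feed=120,contact_N=8),r.read_tool_pos())
f0=np.array(r.read_wrist_force())
for z in(26,22,18,15,13,11,9,7):
    hit=r.move_l([*q,z],feed=20,contact_N=7)
    print(z,hit,np.round(r.read_tool_pos(),1),np.round(np.array(r.read_wrist_force())-f0,1))
    if hit: break
print(r.read_clock())
s=r.read_camera("scene"); cv2.imwrite("pics/z9.png",cv2.resize(s["image"][160:310,230:380],None,fx=4,fy=4,interpolation=cv2.INTER_CUBIC))
E
```

```text
[468.20468228 -66.13007657] -171.1
c1 False [468.67240992 -66.33185525  40.63324489]
26 False [468.3 -66.2  26.1] [ 0.5 -0.   0.2]
22 False [468.1 -66.1  21.8] [ 0.8 -1.1  0.3]
18 False [468.1 -66.1  17.8] [ 1.6 -0.9 -0.1]
15 False [468.1 -66.1  14.9] [ 1.2 -0.4 -0. ]
13 False [468.2 -66.1  12.9] [ 1.  -0.3 -0.1]
11 False [468.1 -66.1  10.8] [ 1.4 -0.8  0.2]
9 False [468.4 -66.2   9.5] [-0.4  0.9  5.5]
7 False [468.6 -66.3   9.2] [-9.2  2.4 23.4]
23.9583
```

View pics/z9.png

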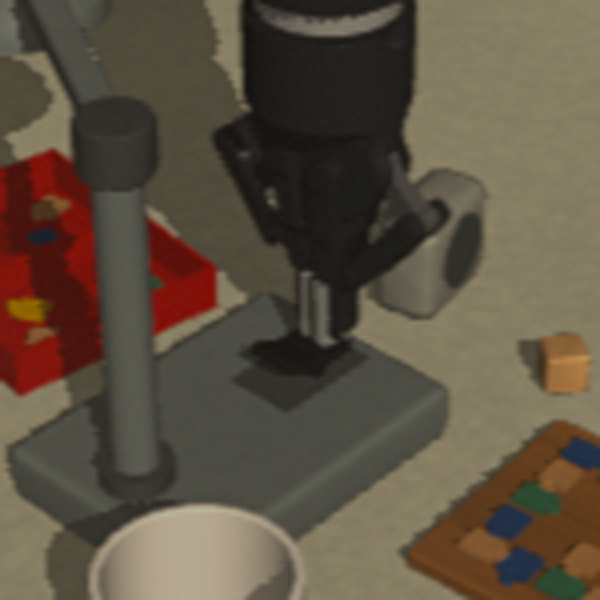

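It came to a firm stop (23 N) at TCP z = 9.2. With the tip about 32 mm higher, that is 41 mm, which matches the level rocker at 42 mm. I'll lift off and check from clear of the scene.

```bash
python3 - <<'E'
from h import *; from workcell import r
p=np.array(r.read_tool_pos())
r.move_l([p[0],p[1],30],feed=50); r.move_l([p[0],p[1],250],feed=180)
P=np.array(r.read_tool_pos());o=r.read_eef_rot();w=r.read_camera("wrist");cv2.imwrite("pics/w3.png",w["image"])
r.move_l([430,-30,330],feed=180)
r.goto_joints([75,5.964,5.575,89.605,0,0]) if False else r.goto_joints([60,-10,-10,90,0,60])
t=r.read_camera("top"); s=r.read_camera("scene"); print(r.read_clock(),r.read_tool_pos())
cv2.imwrite("pics/top4.png",t["image"]);cv2.imwrite("pics/scene4.png",s["image"])
cv2.imwrite("pics/z10.png",cv2.resize(s["image"][130:310,190:390],None,fx=3,fy=3,interpolation=cv2.INTER_CUBIC))
E
```

```text
29.0167 [134.56760485 490.73284321 199.46486557]
```

View pics/top4.png

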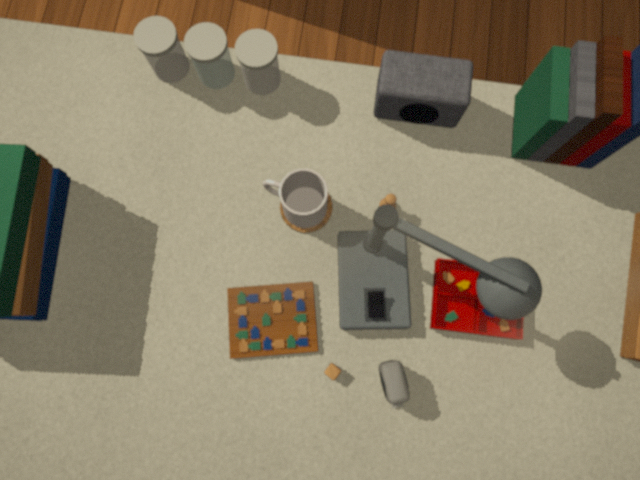

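View pics/z10.png

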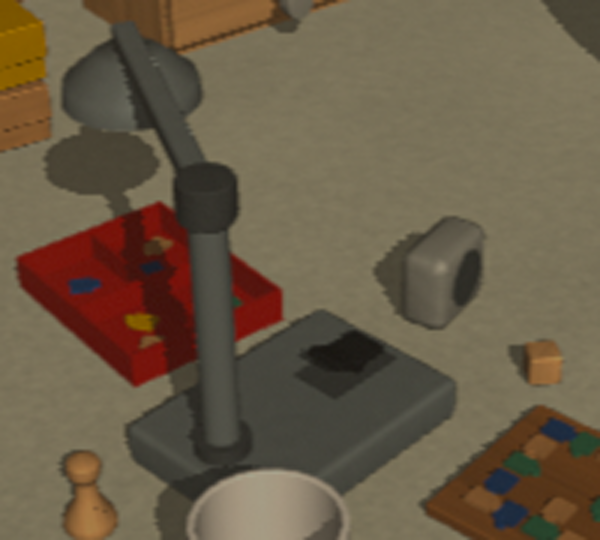

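View pics/w3.png

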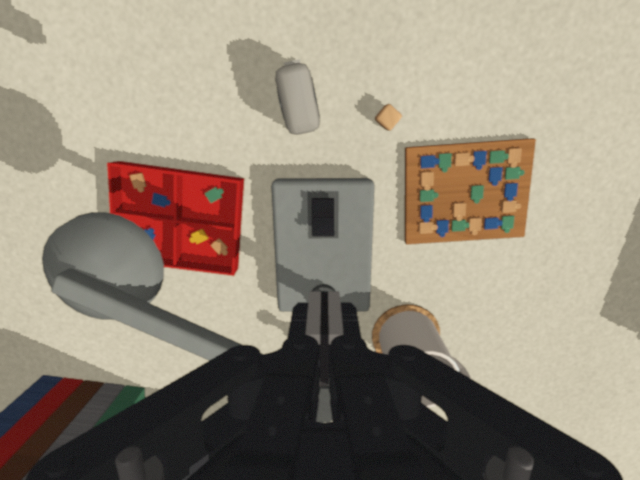

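The head hangs over the tray, the rocker's raised end is down and the base is in place. The mug looks shifted by a pixel or two, so I'll compare the before and after pictures.

```bash
python3 - <<'E'
from h import *; from workcell import r
t=r.read_camera("top"); s=r.read_camera("scene")
for n,cur,rois in(("top",t,{"mug":(262,165,75,70),"jig":(222,275,105,90),"base":(335,235,45,100),"tape":(375,355,40,55),"die":(322,360,24,24),"tray":(428,300,45,44),"speaker":(370,45,110,85)}),("scene",s,{"mug":(245,285,70,90),"pawn":(205,275,30,40),"jig":(330,262,115,80),"tape":(322,200,34,42),"tray":(192,205,60,55)})):
    a=cv2.imread(f"pics/{n}0.png"); b=cur["image"]
    for k,(x,y,w,h) in rois.items():
        m=5; res=cv2.matchTemplate(b[y-m:y+h+m,x-m:x+w+m],a[y:y+h,x:x+w],cv2.TM_CCOEFF_NORMED); _,v,_,l=cv2.minMaxLoc(res); print(n,k,"shift",(l[0]-m,l[1]-m),round(v,3))
e=plane(t,(528,287),208);u=e[:2]-H;print("arm end",e,np.linalg.norm(u),"head",H+200*u/np.linalg.norm(u),"miss",np.linalg.norm(H+200*u/np.linalg.norm(u)-TR))
for n,k in(("top",(255,160,90,80)),("scene",(240,280,80,95))):
    x,y,w,h=k; A=cv2.imread(f"pics/{n}0.png")[y:y+h,x:x+w];Bm=(t if n=="top" else s)["image"][y:y+h,x:x+w]
    cv2.imwrite(f"pics/m_{n}.png",cv2.resize(np.hstack([A,Bm]),None,fx=4,fy=4,interpolation=cv2.INTER_CUBIC))
print(r.read_clock(),r.read_wrist_force())
E
```

```text
top mug shift (-2, -1) 0.974
top jig shift (0, 0) 0.996
top base shift (0, 0) 0.99
top tape shift (0, 0) 0.817
top die shift (0, 0) 0.994
top tray shift (-1, 0) 0.796
top speaker shift (0, 0) 0.993
scene mug shift (1, 1) 0.965
scene pawn shift (0, 0) 0.999
scene jig shift (0, 0) 1.0
scene tape shift (0, 0) 0.999
scene tray shift (0, 0) 0.991
arm end [ 518.05446839 -247.11498234  208.        ] 212.76895716553466 head [ 522.34214712 -235.08742739] miss 2.5006553191987395
29.1167 [-0.36545911  0.06955213  0.09382524]
```

View pics/m_top.png

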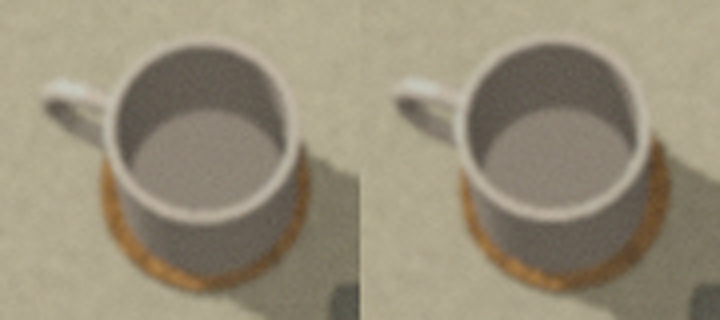

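View pics/m_scene.png

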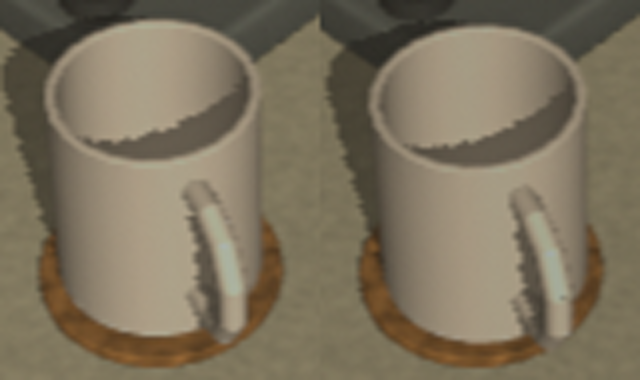

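```bash
python3 - <<'E'
from h import *; from workcell import r
a=cv2.imread("pics/scene0.png"); x,y,w,h=245,285,70,40;m=5
for n in("scene1","scene2","scene4"):
    b=cv2.imread(f"pics/{n}.png");print(n,cv2.minMaxLoc(cv2.matchTemplate(b[y-m:y+h+m,x-m:x+w+m],a[y:y+h,x:x+w],cv2.TM_CCOEFF_NORMED))[3])
t=r.read_camera("top")
p=[plane(t,q,90)[:2] for q in((306,193),(304,192))];print("mug shift mm",np.linalg.norm(p[1]-p[0]))
r.finish_job()
E
```

```text
scene1 (5, 5)
scene2 (5, 6)
scene4 (6, 7)
mug shift mm 3.716015944948316
the job is handed in; nothing more can be done
```

The job is handed in at about 29 s of the 48 s allowed; no verdict is reported. I pushed the swing arm round until the lamp head hung over the tray, lifted clear, pressed the rocker's raised end down, and parked the robot well away.

**Last checks**
- **Head over the tray:** the final top view puts the lamp head about 2.5 mm from the tray centre. The wrist and scene views taken before the rocker press gave 3–4 mm (limit 35 mm).
- **Rocker:** the press ended in a firm stop at about 23 N, at the height expected for a level rocker. The robot-side half looks down in the last pictures. I had no direct reading of its angle.
- **Other objects:** the lamp base, tray, jigsaw, tape measure, pawn and die matched the starting pictures to within a pixel. The tray and tape matches in the top view were weaker because of the changed shadow and shade, but both showed no shift in the scene view. The coaster I only compared by eye, and it looked unmoved.

**What disagreed or went wrong**
- **Fingertip position:** the first push missed because the real fingertips are about 30 mm behind the reported TCP, so they passed over the arm. I measured this from the scene and wrist pictures, lowered the tool by 32 mm and repeated the push, which worked. The height of the rocker stop later agreed with that offset.
- **Mug:** it appears to have shifted by about 4 mm (limit 15 mm), gradually between the pictures. I don't know the cause: I commanded no contact with it and saw no contact force. I left it alone.

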